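Clamp the loaded tube mixer

TASK

Of the two tube mixers on the bench, one has a capped tube standing in its well under the raised clamp arm. Press that mixer's clamp arm down by its thumb pad until the catch holds it, then let go and back away. Leave the arm of the empty mixer raised.

Things in the scene. Friction and masses are not known exactly. Their poses are not given: they have to be found in the camera images.
- loaded_mixer: Mixer holding the tube: fixed white case 220 long (x), 100 wide, 72 mm high, origin under its centre, +x to its rear. The tube's 35 mm cap tops out 124 mm above the bench, 20 mm ahead of centre. Hinge line 85 mm behind centre, 135 mm up. Catch post 20 x 16 mm, 147 mm high, 60 mm ahead of centre, 37 mm to +y; its 6 mm pin ends 54 mm to +y. The other, identical mixer stands beside it, on either side.
- loaded_pad (a point): Centre of the top face of the grey thumb pad (44 mm along arm, 32 across, 14 thick) at the front end of its clamp arm (16 x 8 mm). x along the arm to the hinge (200 mm off, 10 mm below), z out of the top face. Raised: arm slopes up 0.42 rad, pad top 226 mm above bench. Caught: level, pad top 145 mm above bench, 22 mm farther out from the hinge horizontally, 115 mm ahead of case centre.
- loaded_arm (a joint): Hinge angle of that arm, rad: 0 raised (start, sprung up), grows as pressed; the catch resists from 0.31, snaps over at about 0.37, holds it at about 0.42; hard stop 0.45. On the pad: 2 to 3 N against the spring, about 8 N to pass the catch. Let go earlier, it springs back up.
- empty_arm (a joint): Hinge angle, rad, of the same arm on the other, identical mixer, whose well is empty: 0 raised, grows as pressed. To be left raised. Mixer centres stand 220 to 560 mm apart sideways.

How it is judged:
At the end, for the whole second after the job is handed in: The clamp arm over the capped tube stays down in its catch by itself (joint above 0.38 rad) and the empty mixer's arm is still raised (below 0.1 rad) (value of joint loaded_arm above 0.38 rad and value of joint empty_arm below 0.1 rad); the robot touches nothing.
It fails at once if the empty mixer's arm is pressed down more than 0.2 rad (value of joint empty_arm above 0.2 rad).
It also fails if it takes over 34 s, if anything falls off the work surface, if the arm or the gripper's body presses on something with over 40 N, if the wrist force passes 120 N, or if a joint passes its speed limit or range.

ROBOT

A 7-joint arm with a two-finger parallel gripper is mounted at the origin on the work surface. World frame = base frame: x ahead of the robot, y to its left, z up, the work surface at z = 0. Lengths are in m, angles in rad, forces in N, time in s.
With the tool pointing down it reaches from about 0.425 to 0.925 m from the base axis. Payload 6.8 kg.
Tool frame: the origin (TCP) lies between the finger pads; the fingertips stand 22 mm ahead of it and the grasp point (between the pads) lies 3 mm ahead of it; z points along the fingers, y is the direction in which the jaws open and shut (so a half turn about z gives the same grasp; the last joint's range is limited). The gripper opens to 85 mm and grips with 20 to 120 N. Pads are 22 mm wide; open, the fingers measure 114 mm over their backs; the gripper's body (76 mm by 85 mm) begins 54 mm behind the grasp point. The pads swing forward as they close: fully open they stand 13 mm farther back than shut.
Start: joints at [1.026, 0.477, 0.022, 1.555, -0.011, 1.109, -0.083], TCP at [0.286, -0.612, 0.253] pointing down, gripper open.
Joint ranges: [-2.96, 2.96], [-0.34, 2.1], [-1.41, 1.46], [0.24, 2.44], [-1.37, 4.51], [0.17, 1.92], [-2.96, 2.96]. Speed limits (rad/s): [2.39, 2.39, 3.14, 3.14, 3.14, 3.14, 3.14].

INTERFACE

Orientations are given as a unit quaternion [w, x, y, z].
In Python, from station import bot gives the robot as it stands. The module is installed in compiled form; this text tells all that it offers.
- The arm moves only by the tool drive_tool, never from a script. Its argument "series" is one flat list of numbers, 7 for each row, row after row: the opening, from -1 (shut) to 1 (fully open), then the shift along the tool's x, y, z in mm, then the turn, a rotation vector about the tool's x, y, z in rad. In form: [jaw, x, y, z, wx, wy, wz, jaw, x, y, z, wx, wy, wz, ...]. A call has 1 to 12 rows; each row shifts and turns the commanded pose from where the row before left it, along the tool's axes as they then stand; what a row does not reach is not made up. A row lasts 1/8 s, in which the tool goes at most 62.5 mm and 10.7 degrees, less where a joint would pass 70% of its speed; a pose out of reach is approached as far as the arm can. A call with a gripper value outside its range is refused whole. The fingers move at their own pace and stop on an object; "force" is the grip in N (left out, the last holds). Time passes only in rows, so rows that do not move let the fingers close. It gives the time, the measured TCP pose, the force and the opening at its end, in the units of the state.
- bot.get_obs(): the state, without advancing time (a new reading comes with each control period).
- bot.read_camera(name): name is "scene" or "side" or "wrist"; returns a dict with "pixels" (384x512x3 uint8, blue, green, red), "camera_matrix" (3x3 intrinsics, pixels), "rvec" (rotation vector, rad) and "tvec" (3), from world to camera coordinates, as OpenCV has them. Camera axes: x right, y down, z forward; pixel columns grow to the right and rows downward; lengths in m; the calibration is good to about 2 mm. A picture is of the moment at which its call begins. There is no depth.
- bot.hand_in(): hands the job in, once; it reports no verdict.
The state is a dict: "t": time; "q": joint angles; "joint_vel": joint speeds; "joint_torque": joint torques, N m; "eef_pos": TCP position; "tool_rot": TCP orientation; "contact_force": force on the tool from outside, world axes, zero at the start; "torque": the same for the moment, N m; "gripper_width": opening from 0.0 (shut) to 1.0 (fully open).
Only numpy, scipy, OpenCV 4.12 (cv2) and the standard library are available. Lean on these libraries where they do the work, as an engineer would, in place of code of your own. Each camera call takes 0.05 s, during which the arm holds its last target. There are 200 camera calls.

## Working session

There is one attempt and no reset: what is moved stays moved. The work goes in short steps, Python scripts to look and compute and a tool call to move; the robot and the scene stay as the last step left them, time stands still between calls to the robot, and variables do not carry over. Pictures are saved under pics/ and viewed, about 8 in all and at most 12, crops included, and the job is handed in when it is done.

Besides the shell and the picture viewer there is one more tool, called after "Request:" in YAML: its name, and indented under it one key for each argument. drive_tool: Moves the arm, as the interface text tells. Its arguments: {"type":"object","properties":{"series":{"type":"array"},"force":{"type":"number"}},"required":["series"]}

```bash
mkdir -p pics
cat > h.py <<'E'
import numpy as np,cv2,pickle
from station import bot
def snap(n,tag):
    c=bot.read_camera(n); cv2.imwrite(f'pics/{tag}.png',c['pixels']); pickle.dump(c,open(f'{tag}.pkl','wb')); return c
def P(c):
    R=cv2.Rodrigues(np.array(c['rvec'],float))[0]; return np.array(c['camera_matrix'])@np.c_[R,np.array(c['tvec']).reshape(3)]
def L(t): return pickle.load(open(t+'.pkl','rb'))
def tri(ta,a,tb,b):
    X=cv2.triangulatePoints(P(L(ta)),P(L(tb)),np.array(a,float).reshape(2,1),np.array(b,float).reshape(2,1)); return (X[:3]/X[3]).ravel()
def onz(t,uv,z):
    p=P(L(t)); A=np.c_[p[:,:2],-np.array([*uv,1.])]; return np.linalg.solve(A,-(p[:,2]*z+p[:,3]))[:2]
def proj(t,X):
    x=P(L(t))@np.array([*X,1.]); return x[:2]/x[2]
E
python3 - <<'E'
from h import *
a=snap('scene','s0');b=snap('side','d0')
cv2.imwrite('pics/both0.png',cv2.resize(np.vstack([a['pixels'],b['pixels']]),None,fx=.78,fy=.78))
for c in(a,b):
    R=cv2.Rodrigues(np.array(c['rvec']))[0];print(-R.T@np.array(c['tvec']).ravel())
o=bot.get_obs();print(o['t'],o['eef_pos'],o['tool_rot'])
E
```

```text
[1.0989577  0.3991513  0.90644966]
[0.51015728 0.83251687 0.62228215]
0.1 [ 0.28529983 -0.61118529  0.25239769] [-8.11623401e-04  9.76247898e-01  2.16654833e-01 -2.55896999e-04]
```

View pics/s0.png

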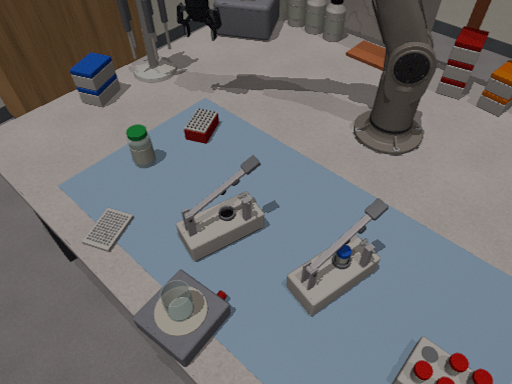

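View pics/d0.png

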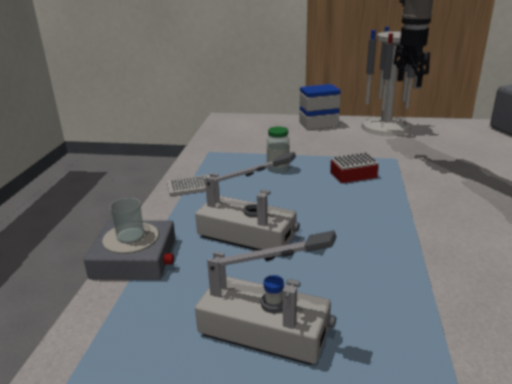

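The loaded mixer, with the blue cap, is at about (343,255) in scene and (273,287) in side. Its pad is at about (376,209) and (320,241). The empty mixer lies farther from the side camera. Next I'll enlarge both views.

Run:
```python
from h import *
a=L('s0')['pixels'][190:320,270:400];b=L('d0')['pixels'][220:360,190:350]
f=lambda i,s:cv2.resize(i,s,interpolation=cv2.INTER_CUBIC)
cv2.imwrite('pics/c0.png',np.hstack([f(a,(390*1,390)),f(b,(400,350)) if 0 else cv2.copyMakeBorder(f(b,(400,350)),0,40,0,0,0)]))
X=tri('s0',(376,209),'d0',(320,240));print('pad',X,proj('s0',X),proj('d0',X))
X=tri('s0',(344,252),'d0',(273,284));print('cap',X,proj('s0',X))
X=tri('s0',(250,163),'d0',(285,160));print('emptypad',X,proj('s0',X))
```

```text
pad [0.51463157 0.2133066  0.21818952] [376.05003118 208.53539784] [319.68399309 240.34901867]
cap [0.58988108 0.19872918 0.11494176] [344.03418312 251.36769324]
emptypad [ 0.59688724 -0.09570684  0.2148648 ] [249.93004328 163.51308259]
```

View pics/c0.png

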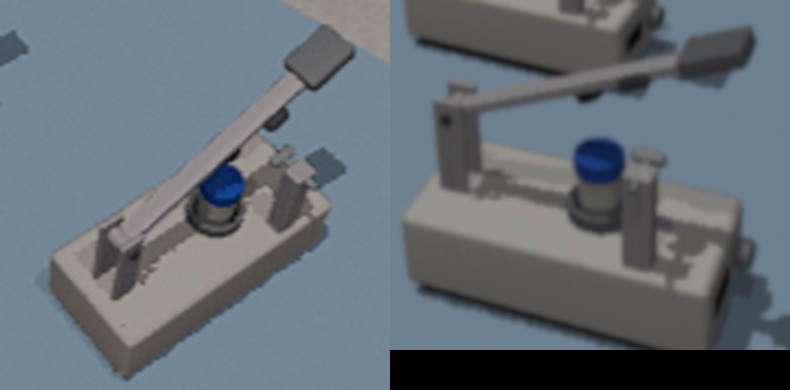

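Run:
```python
from h import *
from scipy.optimize import least_squares
S=[((.11,.05,.072),(128,347)),((.11,-.05,.072),(52,257)),((-.11,.05,.072),(328,207)),((-.11,-.05,.072),(262,135)),((-.093,0,.226),(320,54)),((-.02,0,.124),(224,173))]
D=[((.11,.05,.072),(14,217)),((-.11,.05,.072),(325,298)),((-.11,-.05,.072),(350,200)),((-.093,0,.226),(328,43)),((-.02,0,.124),(210,148))]
def W(p,m): c,s=np.cos(p[2]),np.sin(p[2]);return (p[0]+c*m[0]-s*m[1],p[1]+s*m[0]+c*m[1],m[2])
def res(p):
    r=[proj('s0',W(p,m))-(270+u[0]/3,190+u[1]/3) for m,u in S]+[proj('d0',W(p,m))-(190+u[0]/2.5,220+u[1]/2.5) for m,u in D]
    return np.ravel(r)
o=least_squares(res,[.6,.2,0],loss='soft_l1')
print(o.x,o.fun.reshape(-1,2).round(1).tolist())
p=o.x
print('raised',W(p,(-.093,0,.226)),'down',W(p,(-.115,0,.145)))
print('hinge',W(p,(.085,0,.135)),'cap',W(p,(-.02,0,.124)))
b=bot.get_obs();from scipy.spatial.transform import Rotation as R
q=b['tool_rot'];print(R.from_quat(np.r_[q[1:],q[0]]).as_matrix().round(3),b['gripper_width'])
```

```text
[ 0.60701226  0.19597257 -0.2273178 ] [[1.7, -0.6], [0.1, -2.9], [4.4, -1.8], [-2.1, -5.0], [1.2, -0.4], [1.2, 1.4], [-2.4, -0.7], [-2.7, -0.9], [2.4, -1.2], [-2.6, 0.1], [-0.2, 1.7]]
raised (np.float64(0.5164047423311804), np.float64(0.2169315300873007), 0.226) down (np.float64(0.4949707061023644), np.float64(0.22188956305832877), 0.145)
hinge (np.float64(0.689825580909783), np.float64(0.17681653604898268), 0.135) cap (np.float64(0.5875267716358882), np.float64(0.20047987522888938), 0.124)
[[ 0.906  0.423 -0.001]
 [ 0.423 -0.906  0.001]
 [-0.    -0.002 -1.   ]] 1.0026404166210097
```

Request:
drive_tool:
  series: [-1, 0, 0, -52, 0, 0, 0, -1, 0, 0, -52, 0, 0, 0, -1, 0, 0, 0, 0, 0, 0.166, -1, 0, 0, 0, 0, 0, 0.166, -1, 0, 0, 0, 0, 0, 0.166, -1, 0, 0, 0, 0, 0, 0.166, -1, 11, -49, 0, 0, 0, 0, -1, 11, -49, 0, 0, 0, 0, -1, 11, -49, 0, 0, 0, 0, -1, 11, -49, 0, 0, 0, 0, -1, 11, -49, 0, 0, 0, 0, -1, 11, -49, 0, 0, 0, 0]

```text
t: 1.6
eef_pos: [0.4164, -0.3383, 0.357]
tool_rot: [-0.0, 0.994, -0.113, -0.0]
contact_force: [0.6, 0.2, 0.6]
gripper_width: 0.005
```

Request:
drive_tool:
  series: [-1, 11, -49, 0, 0, 0, 0, -1, 11, -49, 0, 0, 0, 0, -1, 11, -49, 0, 0, 0, 0, -1, -7, -46, 0, 0, 0, 0, -1, -7, -46, 0, 0, 0, 0, -1, -7, -46, 0, 0, 0, 0, -1, -7, -46, 0, 0, 0, 0, -1, -7, -46, 0, 0, 0, 0, -1, -7, -46, 0, 0, 0, 0, -1, -7, -46, 0, 0, 0, 0, -1, -7, -46, 0, 0, 0, 0, -1, 0, 0, 0, 0, 0, 0]

```text
t: 3.1
eef_pos: [0.5087, 0.1712, 0.3569]
tool_rot: [-0.001, 0.994, -0.11, -0.001]
contact_force: [0.5, -1.3, -0.4]
gripper_width: -0.0
```

Run:
```python
from h import *
from scipy.spatial.transform import Rotation as R
b=bot.get_obs();q=b['tool_rot']
M=R.from_quat(np.r_[q[1:],q[0]]).as_matrix();print(b['t'],b['eef_pos'],M.round(3),b['contact_force'],b['gripper_width'])
snap('wrist','w1');snap('side','d1')
p=b['eef_pos']
for X in[(.5164,.2169,.226),(.4950,.2219,.145),(.5875,.2005,.124),p+M@[0,0,.022]]:print(proj('w1',X).round(1))
cv2.imwrite('pics/v1.png',np.hstack([cv2.resize(L('w1')['pixels'],(400,300)),cv2.resize(L('d1')['pixels'],(400,300))]))
```

```text
3.1 [0.5086753  0.17121731 0.35688221] [[ 0.976 -0.218 -0.001]
 [-0.218 -0.976  0.002]
 [-0.001 -0.001 -1.   ]] [ 0.51821608 -1.33304113 -0.36167978] -0.0004847829442162039
[205.9 192.7]
[217.5 191.7]
[217.5 114.1]
[253.7 241.3]
```

View pics/w1.png

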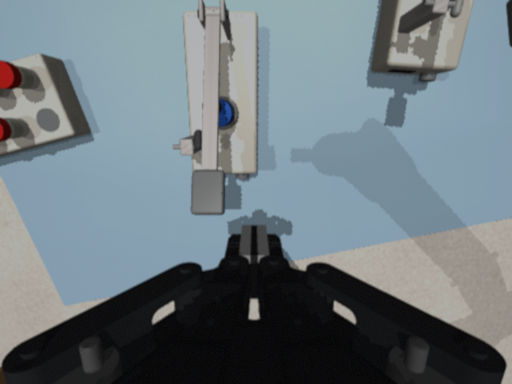

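The wrist view shows the loaded pad at (208,192); the fit predicted (206,193), so they agree to about 2 mm. Next I'll go above the pad.

Request:
drive_tool:
  series: [-1, -1, -23, 0, 0, 0, 0, -1, -1, -22, 0, 0, 0, 0, -1, 0, 0, 30, 0, 0, 0, -1, 0, 0, 30, 0, 0, 0, -1, 0, 0, 30, 0, 0, 0, -1, 0, 0, 8, 0, 0, 0, -1, 0, 0, 0, 0, 0, 0, -1, 0, 0, 0, 0, 0, 0]

```text
t: 4.2
eef_pos: [0.5187, 0.2112, 0.2607]
tool_rot: [-0.0, 0.994, -0.114, 0.001]
contact_force: [0.4, 0.4, 0.9]
gripper_width: -0.003
```

Run:
```python
from h import *
b=bot.get_obs();print(b['t'],b['eef_pos'],b['contact_force'])
a=snap('scene','s2')['pixels'][150:300,280:430];d=snap('side','d2')['pixels'][180:330,220:370]
cv2.imwrite('pics/v2.png',cv2.resize(np.hstack([a,d]),(800,400),interpolation=2))
```

```text
4.2 [0.51868277 0.21120602 0.26068215] [0.35235876 0.42841375 0.88446768]
```

View pics/v2.png

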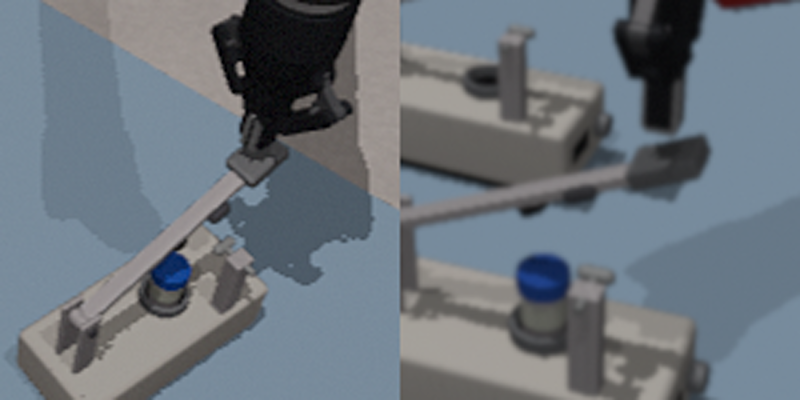

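The shut fingertips are just above the loaded pad's centre in both views. I'll press along the arc, then check.

Request:
drive_tool:
  series: [-1, -2, -3, 10, 0, 0, 0, -1, -2, 0, 8, 0, 0, 0, -1, -4, 0, 9, 0, 0, 0, -1, -4, 0, 9, 0, 0, 0, -1, -3, 0, 9, 0, 0, 0, -1, -3, 0, 10, 0, 0, 0, -1, -2, 0, 10, 0, 0, 0, -1, -2, 0, 10, 0, 0, 0, -1, 0, 0, 0, 0, 0, 0]

```text
t: 5.42
eef_pos: [0.4964, 0.2187, 0.1834]
tool_rot: [0.001, 0.994, -0.113, -0.001]
contact_force: [0.2, -0.9, 1.9]
gripper_width: 0.001
```

Request:
drive_tool:
  series: [-1, -1, 0, 6, 0, 0, 0, -1, -1, 0, 5, 0, 0, 0, -1, 0, 0, 4, 0, 0, 0, -1, 0, 0, 4, 0, 0, 0, -1, 0, 0, 0, 0, 0, 0, -1, 0, 0, 0, 0, 0, 0]

```text
t: 6.18
eef_pos: [0.4949, 0.2196, 0.1652]
tool_rot: [0.0, 0.994, -0.113, -0.0]
contact_force: [-0.9, -1.3, 2.5]
gripper_width: -0.0
```

Run:
```python
from h import *
b=bot.get_obs();print(b['t'],b['eef_pos'],b['contact_force'])
a=snap('scene','s3')['pixels'][150:300,280:430];d=snap('side','d3')['pixels'][210:360,200:350]
cv2.imwrite('pics/v3.png',cv2.resize(np.hstack([a,d]),(800,400),interpolation=2))
```

```text
6.175 [0.49489187 0.21959279 0.16524571] [-0.9206038  -1.29481786  2.46074683]
```

View pics/v3.png

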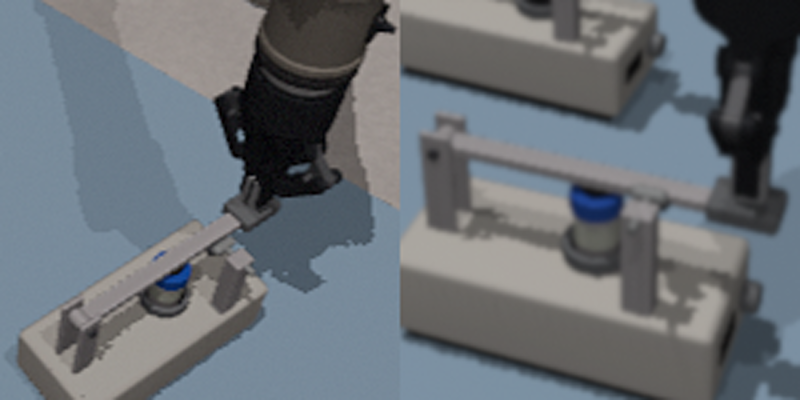

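The arm is nearly level. I'll press 5 mm more in small steps and watch the force.

Request:
drive_tool:
  series: [-1, 0, 0, 2, 0, 0, 0, -1, 0, 0, 1, 0, 0, 0, -1, 0, 0, 0, 0, 0, 0]

```text
t: 6.65
eef_pos: [0.495, 0.2196, 0.1622]
tool_rot: [0.0, 0.994, -0.113, -0.0]
contact_force: [-1.5, -0.6, 2.6]
gripper_width: -0.002
```

Request:
drive_tool:
  series: [-1, 0, 0, 2, 0, 0, 0, -1, 0, 0, 0, 0, 0, 0]

```text
t: 6.9
eef_pos: [0.4951, 0.2197, 0.161]
tool_rot: [0.0, 0.994, -0.113, 0.0]
contact_force: [-4.4, -1.3, 9.5]
gripper_width: 0.003
```

The force rises with the tip at z ≈ 0.139 m, which fits the hard stop at 0.45 rad. I'll back off straight up and check.

Request:
drive_tool:
  series: [-1, 0, 0, -3, 0, 0, 0, -1, 0, 0, -10, 0, 0, 0, -1, 0, 0, -30, 0, 0, 0, -1, 0, 0, -50, 0, 0, 0, -1, 0, 0, -50, 0, 0, 0, -1, 0, 0, -50, 0, 0, 0, -1, 0, 0, 0, 0, 0, 0, -1, 0, 0, 0, 0, 0, 0]

```text
t: 7.9
eef_pos: [0.495, 0.2192, 0.353]
tool_rot: [0.0, 0.994, -0.113, -0.0]
contact_force: [0.6, 0.7, -0.5]
gripper_width: -0.001
```

Run:
```python
from h import *
b=bot.get_obs();print(b['t'],b['eef_pos'],b['contact_force'])
a=snap('scene','s4')['pixels'][140:320,170:410];d=snap('side','d4')['pixels'][140:350,180:350]
cv2.imwrite('pics/v4.png',np.hstack([cv2.resize(a,(480,360)),cv2.resize(d,(291,360))]))
```

```text
7.9 [0.49499166 0.21922783 0.35297303] [ 0.60696241  0.65332546 -0.48986264]
```

View pics/v4.png

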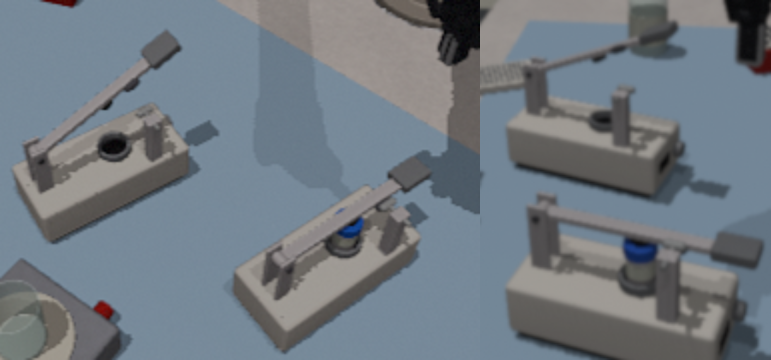

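The loaded arm stays level by itself, with its pad at about (375,226) in scene and (330,284) in side. The empty arm is still raised. I'll check the pad height and hand in.

Run:
```python
from h import *
print(tri('s4',(375,226.5),'d4',(330,283)),proj('s4',(.495,.2205,.145)),proj('d4',(.495,.2205,.145)))
X=tri('s4',(375,226.5),'d4',(330,283))
if X[2]<.16: print(bot.hand_in())
```

```text
[0.4962889  0.21875    0.14100794] [376.36620715 224.6948555 ] [330.29012579 282.41004423]
the job is handed in; nothing more can be done
None
```

I pressed the loaded mixer's clamp arm down by its thumb pad with shut fingers. I followed the arc of the pad until the force rose to about 9.5 N, near the hard stop. Then I backed straight up about 190 mm and handed the job in at about 8 s.

- **Loaded arm:** after release, both cameras show it level and staying down by itself. The pad measures z ≈ 0.141 m, against 0.145 m expected when caught, which is within my measuring error.
- **Empty arm:** it is still raised in both views.
- **Robot:** it stands clear, with the contact force at the noise level of about 1 N.

I did not see a clear catch snap in the force readings, because I only read them at the end of each move. That the catch holds rests on the pictures after release. No check failed.

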